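Unlock the folding stay and shut the stone sample case

ROBOT

A 6-joint arm with a two-finger parallel gripper is mounted at the origin on the work surface. World frame = base frame: x ahead of the robot, y to its left, z up, the work surface at z = 0. Lengths are in m, angles in rad, forces in N, time in s.
With the tool pointing down it reaches from about 0.35 to 0.975 m from the base axis. Payload 7.1 kg.
Tool frame: the origin (TCP) lies midway between the tips of the shut fingers; the grasp point (between the pads) lies arm.grasp_offset behind it (arm.grasp_offset is the distance from the TCP to the grasp point, in m); z points along the fingers, y is the line along which they close (so a half turn about z gives the same grasp; the last joint's range is limited). The gripper opens to 88 mm and grips with 3 to 60 N. Pads are 20 mm wide; open, the fingers measure 115 mm over their backs; the gripper's body (75 mm by 178 mm) begins 61 mm behind the grasp point.
Start: joints at [1.247, 0.423, 1.63, -0, 1.089, -0.019], TCP at [0.188, 0.596, 0.223] pointing down, gripper open.
Joint ranges: [-3, 3], [-0.9, 2.11], [0.09, 2.58], [-1.31, 4.45], [0.11, 2.69], [-2.54, 2.54]. Speed limits (rad/s): [2.39, 2.39, 3.01, 3.14, 3.14, 3.14].

INTERFACE

Orientations are given as a rotation vector (axis times angle).
In Python, from station import arm gives the robot as it stands.
- The arm moves only by the tool inch_along, called after "Request:" by a JSON object that holds its "op" and its "data", one argument or row to a line. Schema: {"type":"object","properties":{"motion":{"type":"object","properties":{"steps":{"type":"array","items":{"type":"array","items":{"type":"number"},"minItems":4,"maxItems":4},"minItems":1,"maxItems":8}},"additionalProperties":false,"required":["steps"]},"finger_gap":{"type":"number"},"grip_n":{"type":"number"},"only":{"type":"string"},"quiet":{"type":"boolean"},"lines":{"type":"string"}},"required":["motion"],"additionalProperties":false}. motion is an object whose key "steps" holds a list of rows, 1 to 8 of them, each of 4 numbers: dx, dy, dz in units of 25 mm, then a turn about the tool's z in units of 0.1 rad; each row shifts and turns the commanded pose from where the row before left it, along the tool's axes as they then stand; what a row does not reach is not made up. A row lasts 1/12 s, in which the tool goes at most 0.0417 m and 0.125 rad, less where a joint would pass 70% of its speed; a pose out of reach is approached as far as the arm can. finger_gap is the finger opening in m, set as the call begins (left out keeps the last). The fingers move at their own pace and stop on an object; grip_n is the grip in N (left out, the last holds). Time passes only in rows, so rows that do not move let the fingers close. The tool returns the time, the measured TCP pose, the force, the opening and the grip force at its end. only (a regular expression) keeps the lines of the reply that match it, lines (a string "A,B") keeps lines A to B, and quiet returns only ok. Input that does not fit is refused with a message, and nothing moves.
- arm.sense(): the state, without advancing time (a new reading comes with each control period).
- arm.camera(name): name is "scene" or "top" or "wrist"; returns a dict with "pixels" (400x640x3 uint8, red, green, blue), "intrinsics" (3x3 intrinsics, pixels), "pose" (4x4, takes a point from camera to world coordinates). Camera axes: x right, y down, z forward; pixel columns grow to the right and rows downward; lengths in m; the calibration is good to about 2 mm. A picture is of the moment at which its call begins. There is no depth.
- arm.finish_job(): hands the job in; it is judged then, once.
The state is a dict: "t": time; "joint_pos": joint angles; "dq": joint speeds; "effort": joint torques, N m; "position": TCP position; "eef_rot": TCP orientation; "contact_force": force on the tool from outside, world axes, zero at the start; "wrist_torque": the same for the moment, N m; "finger_gap": finger opening in m; "finger_force": force on a finger pad.
Only numpy, scipy, OpenCV 4.12 (cv2) and the standard library are available. Lean on these libraries where they do the work, as an engineer would, in place of code of your own. Each camera call takes 0.05 s, during which the arm holds its last target. There are 200 camera calls.

TASK

The stone sample case stands open on its folding lid stay. Lift the stay's knee up past centre so that it unlocks while the lid is still standing up, then take the lid down under control until it is fully shut on the case, without letting it fall or slam, and let go. Leave the stone pieces standing around the case where they are.

Things in the scene. Friction and masses are not known exactly. Their poses are not given: they have to be found in the camera images.
- case: Open wooden sample case, fixed: 290 mm deep (own x), 240 wide (own y), 60 high, walls 12. Origin: centre of underside; z up. Front faces own -x; the lid is hinged on the back rim (own x +145, z 60 mm). Turned about -90 (+-17) degrees: from the robot the front looks left, the hinge is right. Inside, six flat stone tiles on felt, tops 32 mm above the table, all fixed.
- lid (a joint): Lid opening angle, rad: 0 = shut flat on the rim, 1.52 = nearly upright (start). Wooden frame 290 x 240 x 16 mm, rails 30 wide, clear pane, about 0.62 kg. It cannot be shut while the stay is locked. The hinge is a little stiff: unlocked, the lid stays put above about 1.35 rad, but falls shut if let go much lower.
- lid_hinge (a point): Middle of the lid's hinge line, which runs along the case's own y at rim level (the lid's underside).
- lid_handle (a point): Middle of the steel bar handle on the lid's outer face: round, 12 mm thick, 122 long, parallel to the hinge, 260 from it along the lid, axis 44 off the face (60 from the underside), on posts 55 either side. Lid's front edge: 30 mm beyond. Lid upright: bar is behind the lid (away from the front), about 325 mm above the table; shut: 120 mm above it.
- stay_knee (a joint): Knee angle of the folding stay, rad: 0 = arms in line; -0.16 = locked, knee sagging past centre on its stop (start); positive = lifted past centre, unlocked, folding; about 2.9 with the lid shut. At 0.5 the lid has come down only some 0.07 rad; the knee does not fall back while the lid is left alone.
- stay_foot (a point): Pivot of the stay's lower arm, inside the wall at own +y of the case, 25 mm above the table. Two flat steel arms, each 115 mm between pivots, 14 wide, 4 thick, move in the upright plane along that wall: the lower rises from here back towards the lid to the knee, the upper goes on to a bracket under the lid, 152 mm from the hinge.
- stay_lug (a point): On the axis of the knee's lug: a round steel pin, 12 mm thick, standing out 46 mm from the knee towards the case's middle (own -y); this point is 15 mm short of its free end. At the start about 109 mm above the table, 70 mm in front of the lid, free below, behind and beside. Knee and lug swing about the foot, up and towards the front, with a few newtons.
- tumbler: Tall footed tumbler of brown-green stone, 86 mm across, 190 mm high, 0.9 kg, loose. Origin: centre of its underside.
- jar: Squat jar of rose onyx with a steel collar, 104 mm across, 103 mm high, 0.7 kg, loose. Origin: centre of its underside.
- bowl: Low round bowl of pale rose onyx, 110 mm across, 50 mm high, 0.5 kg, loose. Origin: centre of its underside.

How it is judged:
By the outcome, as a careful person would: the job done as asked, in the order asked, and still so for the second after the job is handed in, with the robot touching nothing.
It also fails if it takes over 64 s, if anything falls off the work surface, if the arm or the gripper's body presses on something with over 40 N, if the wrist force passes 120 N, or if a joint passes its speed limit or range.

## Working session

There is one attempt and no reset: what is moved stays moved. The work goes in short steps, Python scripts to look and compute and a tool call to move; the robot and the scene stay as the last step left them, time stands still between calls to the robot, and variables do not carry over. Pictures are saved under pics/ and viewed, at most 13 in all, crops included, and the job is handed in when it is done.

```bash
ls; mkdir -p pics
```

Run:
```python
from station import arm
import cv2, numpy as np
np.set_printoptions(precision=4,suppress=True)
s=arm.sense();print(s);print(arm.grasp_offset)
for n in ("scene","top"):
    c=arm.camera(n);cv2.imwrite(f"pics/{n}0.png",c["pixels"][:,:,::-1]);print(n,c["intrinsics"],c["pose"])
```

```text
pics
station.py
{'t': 0.0, 'joint_pos': array([ 1.247 ,  0.4238,  1.6307, -0.    ,  1.0886, -0.019 ]), 'dq': array([ 0.0022,  0.0012, -0.001 ,  0.    ,  0.0007, -0.0012]), 'effort': array([  0.0016, -54.4622, -27.3659,   0.0645,   0.0228,  -0.0001]), 'position': array([0.1874, 0.5957, 0.2219]), 'eef_rot': array([-0.4769, -3.1049,  0.0023]), 'contact_force': array([ 0.1127, -0.499 ,  0.0831]), 'wrist_torque': array([ 0.0611, -0.0141,  0.0116]), 'finger_force': 0.0, 'finger_gap': 0.08770128491854012}
0.0187
scene [[402.8762   0.     321.7686]
 [  0.     402.8762 197.6969]
 [  0.       0.       1.    ]] [[ 0.7015  0.4693 -0.5363  1.0999]
 [ 0.7126 -0.4734  0.5178 -0.5406]
 [-0.0109 -0.7454 -0.6665  0.8655]
 [ 0.      0.      0.      1.    ]]
top [[479.7566   0.     316.1417]
 [  0.     479.7566 210.1072]
 [  0.       0.       1.    ]] [[ 0.0136 -0.9916  0.1282  0.3698]
 [-0.9998 -0.0113  0.0189 -0.0313]
 [-0.0173 -0.1285 -0.9916  1.383 ]
 [ 0.      0.      0.      1.    ]]
```

View pics/scene0.png

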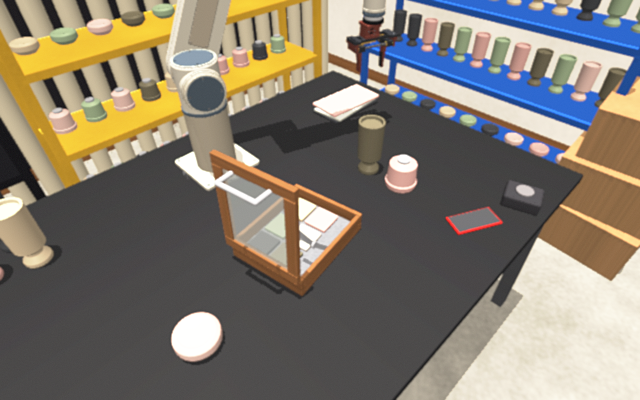

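View pics/top0.png

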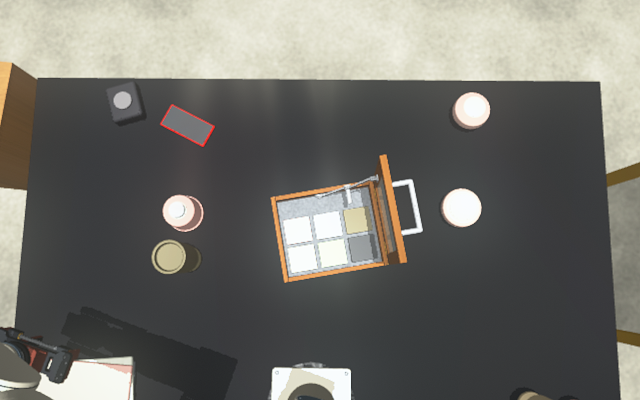

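The scene view shows the lid upright with its bar handle at about (245,185). The top view shows the case front at left, with corners near (272,198) and (286,282). The stay and lug are at (348,192), the handle is at (415,207), and the bowl is behind it at (461,208). I'll zoom in on both views next.

Run:
```python
import cv2, numpy as np
a=cv2.imread("pics/top0.png")[145:295,260:430]; b=cv2.imread("pics/scene0.png")[140:300,200:370]
a=cv2.resize(a,None,fx=4.7,fy=4,interpolation=3) if 0 else cv2.resize(a,(680,600),interpolation=3)
cv2.imwrite("pics/topz.png",a)
cv2.imwrite("pics/scenez.png",cv2.resize(b,(595,560),interpolation=3))
```

```text
(no output)
```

View pics/topz.png

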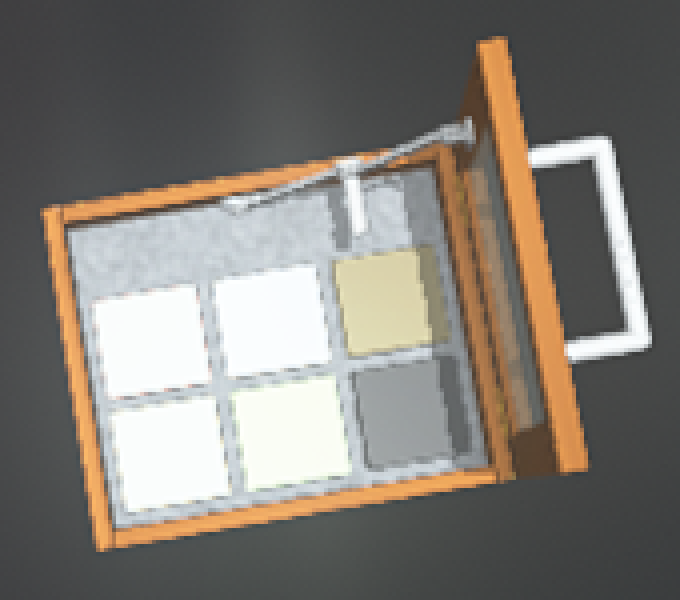

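View pics/scenez.png

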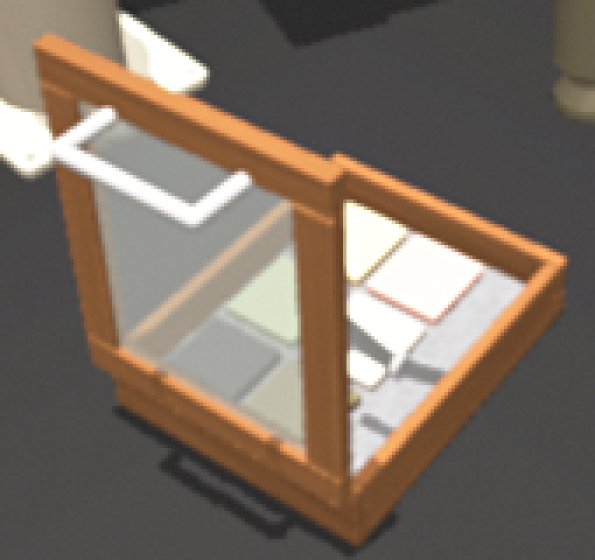

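The top crop shows the front rim corners at full-image (270.8,197.5) and (285,282.5), the lug from (347,187) to (350,203), and bar ends at (411.5,182) and (420,230). In the scene view the bar ends are at (217,184) and (255,201), and the knee is at about (313,244).

Create h.py:
```python
from station import arm
import numpy as np, cv2
from scipy.spatial.transform import Rotation as R
np.set_printoptions(precision=4,suppress=True)
def ray(c,uv):
    d=c["pose"][:3,:3]@np.linalg.solve(c["intrinsics"],[uv[0],uv[1],1.]); return c["pose"][:3,3],d/np.linalg.norm(d)
def onz(c,uv,z):
    o,d=ray(c,uv); return o+d*(z-o[2])/d[2]
def tri(*cu):
    A=np.zeros((3,3));b=np.zeros(3);L=[]
    for c,uv in cu:
        o,d=ray(c,uv);P=np.eye(3)-np.outer(d,d);A+=P;b+=P@o;L.append((o,P))
    p=np.linalg.solve(A,b);return p,[np.linalg.norm(P@(p-o)) for o,P in L]
def proj(c,p):
    q=c["intrinsics"]@(c["pose"][:3,:3].T@(np.asarray(p)-c["pose"][:3,3]));return q[:2]/q[2]
```

Run:
```python
from h import *
t=arm.camera("top");s=arm.camera("scene")
f1=onz(t,(271,197.5),.06);f2=onz(t,(285,282.3),.06);b=onz(t,(387.5,264.5),.06)
print("front",f1,f2,np.linalg.norm(f1-f2),"side",b,np.linalg.norm(b-f2))
ex=(b-f2)/np.linalg.norm(b-f2);ey=(f1-f2)/np.linalg.norm(f1-f2)
# ex from ey averaged
ex2=np.array([ey[1],-ey[0],0]);e=ex+ex2;e/=np.linalg.norm(e);ey=np.array([-e[1],e[0],0]);print("yaw",np.degrees(np.arctan2(ex[1],ex[0])),np.degrees(np.arctan2(ex2[1],ex2[0])))
C=(f1+f2)/2+.145*e;C[2]=0;print("case",C,"ex",e,"ey",ey)
h1=tri((t,(411.5,182)),(s,(255.1,201.4)));h2=tri((t,(420,230)),(s,(217.1,184.3)))
print("handle",h1,h2,np.linalg.norm(h1[0]-h2[0]))
loc=lambda p:np.array([(p-C)@e,(p-C)@ey,p[2]])
print("handle local",loc((h1[0]+h2[0])/2), loc(h1[0]))
for z in(.103,.109,.115):print("lug root/tip",loc(onz(t,(347,187),z)),loc(onz(t,(350,203.5),z)))
for n,q in(("tum",(176,258)),("jar",(182,213)),("bowl",(461,208))):print(n,onz(t,q,{"tum":.1,"jar":.06,"bowl":.04}[n]))
print("scene proj lugtip",proj(s,C+e*.075+ey*.05+[0,0,.109]))
```

```text
front [0.575  0.1205 0.06  ] [0.3411 0.0762 0.06  ] 0.23801222512602307 side [ 0.3932 -0.2033  0.06  ] 0.28429459479279956
yaw -79.45137848031416 -79.26538997131811
case [ 0.4848 -0.0442  0.    ] ex [ 0.1847 -0.9828  0.    ] ey [0.9828 0.1847 0.    ]
handle (array([ 0.5741, -0.2221,  0.3219]), [np.float64(0.0021076457497920145), np.float64(0.002107645749791925)]) (array([ 0.4666, -0.2415,  0.3152]), [np.float64(0.0013497929145101129), np.float64(0.0013497929145101532)]) 0.10943140787653001
handle local [0.191  0.0002 0.3185] [0.1914 0.0548 0.3219]
lug root/tip [0.0658 0.1041 0.103 ] [0.0656 0.0583 0.103 ]
lug root/tip [0.0653 0.1031 0.109 ] [0.0652 0.0576 0.109 ]
lug root/tip [0.0648 0.1021 0.115 ] [0.0647 0.0568 0.115 ]
tum [0.4022 0.3664 0.1   ]
jar [0.5285 0.3684 0.06  ]
bowl [ 0.5541 -0.4128  0.04  ]
scene proj lugtip [293.7281 237.1792]
```

Case pose, lug and handle agree with the given sizes. The tool can only point down, so I'll straddle the lug with open fingers closing along the case's x and push it forward (up past centre) with the rear finger. Next I'll work out the yaw and the travel.

Add to h.py:
```python
e=np.array([.1847,-.9828,0]);ey=np.array([.9828,.1847,0]);C=np.array([.4848,-.0442,0])
W=lambda x,y,z:C+e*x+ey*y+[0,0,z]
loc=lambda p:np.array([(np.array(p)-C)@e,(np.array(p)-C)@ey,p[2]])
def need(x,y,z):
    s=arm.sense();M=R.from_rotvec(s["eef_rot"]).as_matrix();d=W(x,y,z)-s["position"]
    ty=M[:,1];a=np.arctan2(np.cross(ty,e)[2],ty@e);a=-a # tool z down
    a=(a+np.pi/2)%np.pi-np.pi/2
    print("t",s["t"],"local",loc(s["position"]),"tool y",ty,"turn",a,"dtool",M.T@d,"q6",s["joint_pos"][5],"F",s["contact_force"])
```

```bash
python3 -c "
from h import *
need(.03,.062,.30)"
```

```text
t 0.2 local [-0.684  -0.174   0.2222] tool y [ 0.3001  0.9539 -0.0009] turn -0.4905656534497016 dtool [-0.5446 -0.5187 -0.0773] q6 -0.018981166704613077 F [0.007  0.2236 0.6307]
```
Translate 0.756 m over ≥ 19 rows. Rows: 24 rows; turn: after base rotates, q6 changes automatically. Fine. Translate first then turn. Per row: dx -.0227,dy -.0216 (norm .0314). dz -.0097 for first 8.

The manual's scale: shifts go in units of 25 mm and turns go in units of 0.1 rad. Converting my numbers, -0.02 m is -0.8, -0.019 m is -0.76.

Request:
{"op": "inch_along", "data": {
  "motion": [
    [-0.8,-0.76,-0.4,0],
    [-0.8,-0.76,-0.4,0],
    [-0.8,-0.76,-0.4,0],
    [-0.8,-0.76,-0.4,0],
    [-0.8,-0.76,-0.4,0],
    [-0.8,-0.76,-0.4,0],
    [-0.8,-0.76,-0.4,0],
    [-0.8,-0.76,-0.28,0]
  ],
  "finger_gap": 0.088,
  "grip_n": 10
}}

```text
refused: motion: the value is not of type 'object' (schema: type "object"). Nothing was moved.
```

The error is about the shape of the input: an object with the rows under "steps". Fixing that and sending the same move.

Request:
{"op": "inch_along", "data": {
  "motion": {"steps":[[-0.8,-0.76,-0.4,0],[-0.8,-0.76,-0.4,0],[-0.8,-0.76,-0.4,0],[-0.8,-0.76,-0.4,0],[-0.8,-0.76,-0.4,0],[-0.8,-0.76,-0.4,0],[-0.8,-0.76,-0.4,0],[-0.8,-0.76,-0.28,0]]},
  "finger_gap": 0.088,
  "grip_n": 10
}}

```text
t: 0.87
position: [0.2951, 0.4021, 0.3005]
eef_rot: [0.477, 3.105, 0.001]
contact_force: [0.8, 0.8, 0.4]
finger_gap: 0.0879
finger_force: 0.0
```

Request:
{"op": "inch_along", "data": {
  "motion": {"steps":[[-0.92,-0.88,0,0],[-0.92,-0.88,0,0],[-0.92,-0.88,0,0],[-0.92,-0.88,0,0],[-0.92,-0.88,0,0],[-0.92,-0.88,0,0],[-0.92,-0.88,0,0],[-0.92,-0.88,0,0]]}
}}

```text
t: 1.53
position: [0.4176, 0.1786, 0.2998]
eef_rot: [0.477, 3.105, 0.0]
contact_force: [0.2, -0.3, -0.2]
finger_gap: 0.0881
finger_force: 0.0
```

Request:
{"op": "inch_along", "data": {
  "motion": {"steps":[[-0.92,-0.88,0,0],[-0.92,-0.88,0,0],[-0.92,-0.88,0,0],[-0.92,-0.88,0,0],[-0.92,-0.88,0,0],[-0.92,-0.88,0,0],[0,0,0,0],[0,0,0,0]]}
}}

```text
t: 2.2
position: [0.5095, 0.0117, 0.2994]
eef_rot: [-0.481, -3.104, -0.0]
contact_force: [-0.8, -0.2, 0.3]
finger_gap: 0.0879
finger_force: 0.0
```

Request:
{"op": "inch_along", "data": {
  "motion": {"steps":[[0,0,0,-1.2],[0,0,0,-1.2],[0,0,0,-1.2],[0,0,0,-1.2],[0,0,0,0],[0,0,0,0]]}
}}

```text
t: 2.7
position: [0.5087, 0.0138, 0.2997]
eef_rot: [0.271, -3.13, -0.0]
contact_force: [-0.0, -0.6, 0.4]
finger_gap: 0.0879
finger_force: 0.0
```

Run:
```python
from h import *
need(.03,.062,.30)
c=arm.camera("wrist");cv2.imwrite("pics/w1.png",c["pixels"][:,:,::-1]);np.savez("w1.npz",**c)
print(c["pose"][:3,3],proj(c,W(.066,.0575,.109)),proj(c,W(.066,.1035,.109)))
```

```text
t 2.7 local [-0.0526  0.0342  0.2997] tool y [-0.1719  0.9851  0.0003] turn -0.012957421934084223 dtool [-0.0289 -0.0822 -0.0004] q6 -1.7401713969800368 F [-0.0442 -0.6117  0.3995]
[0.4328 0.0008 0.4623] [200.8687 202.7107] [205.2378 242.9111]
```

View pics/w1.png

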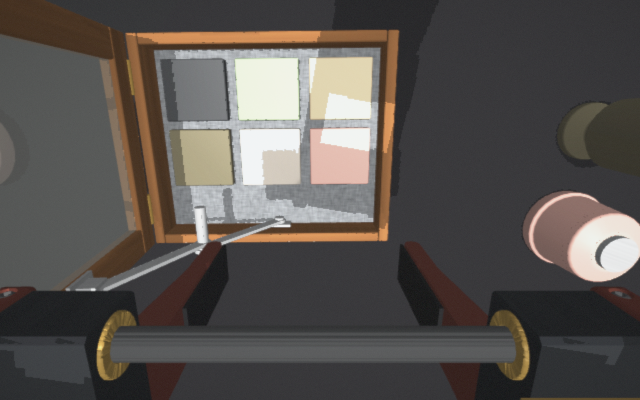

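The wrist view shows the lug tip at about (201,208) and the knee at (203,246), within a few pixels of the prediction. I'll triangulate these against the top view.

Run:
```python
from h import *
c=dict(np.load("w1.npz"));t=arm.camera("top")
for a,b in(((350,203),(201,208)),((347,186.5),(202.5,245)),((348.7,195),(201.8,226))):
    p,r=tri((c,a[:0]+b),(t,a));print(loc(p),r)
# rim corners by wrist, z=.06: front far/near; hinge
for q in((398,31),(390,240),(148,243)):print(loc(onz(c,q,.06)))
```

```text
[0.0637 0.0589 0.1194] [np.float64(0.0015781939329872977), np.float64(0.0015781939329873771)]
[0.0652 0.1022 0.1192] [np.float64(0.0007354959113496283), np.float64(0.0007354959113494389)]
[0.0648 0.0799 0.1185] [np.float64(0.0005469087019196284), np.float64(0.0005469087019195638)]
[-0.1449 -0.1141  0.06  ]
[-0.1485  0.1228  0.06  ]
[0.1543 0.123  0.06  ]
```

Scaled: -0.021 m is -0.84, -0.02 m is -0.8, -0.013 rad is -0.13.

Request:
{"op": "inch_along", "data": {
  "motion": {"steps":[[-0.28,-0.84,0,-0.13],[-0.28,-0.84,0,0],[-0.28,-0.84,0,0],[-0.28,-0.8,0,0],[0,0,0,0],[0,0,0,0]]}
}}

```text
t: 3.3
position: [0.552, -0.064, 0.2994]
eef_rot: [0.29, -3.128, -0.001]
contact_force: [0.4, 0.3, 0.6]
finger_gap: 0.0878
finger_force: 0.0
```

```bash
python3 -c "
from h import *
need(.031,.062,.2)"
```

```text
t 3.3 local [0.0319 0.0624 0.2994] tool y [-0.1839  0.9829  0.0005] turn -0.0008253150585177949 dtool [0.0003 0.0008 0.0994] q6 -1.8928155006348386 F [0.4465 0.3022 0.5708]
```

Request:
{"op": "inch_along", "data": {
  "motion": {"steps":[[0,0,0.8,0],[0,0,0.8,0],[0,0,0.8,0],[0,0,0.8,0],[0,0,0.8,0],[0,0,0.8,0],[0,0,0.8,0],[0,0,0,0]]}
}}

```text
t: 3.97
position: [0.5489, -0.0622, 0.1563]
eef_rot: [0.294, -3.121, -0.003]
contact_force: [-0.0, 0.4, -0.3]
finger_gap: 0.088
finger_force: 0.0
```

Run:
```python
from h import *
need(.031,.062,.09)
c=arm.camera("wrist");cv2.imwrite("pics/w2.png",c["pixels"][:,:,::-1])
```

```text
t 3.9667 local [0.0295 0.0597 0.1563] tool y [-0.1868  0.9824  0.0024] turn 0.0021136023215659883 dtool [-0.0027 -0.0016  0.0663] q6 -1.8933963543088619 F [-0.039   0.4496 -0.2786]
```

View pics/w2.png

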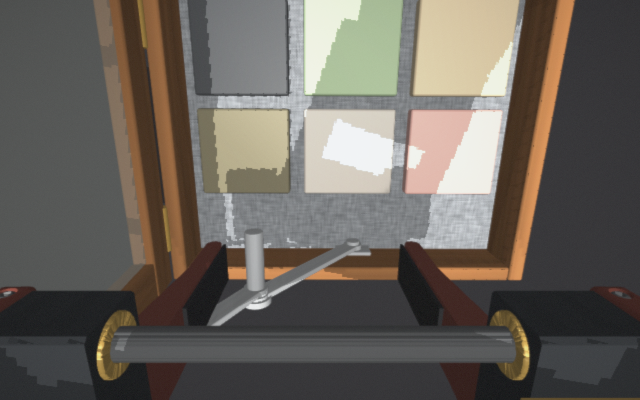

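The lug, tip at about (255,232), sits between the open fingers and clear of the left (rear) finger. I'll continue down.

Request:
{"op": "inch_along", "data": {
  "motion": {"steps":[[-0.04,-0.04,0.6,0],[-0.04,0,0.6,0],[0,0,0.6,0],[0,0,0.56,0],[0,0,0.24,0],[0,0,0,0],[0,0,0,0]]}
}}

```text
t: 4.6
position: [0.5541, -0.0636, 0.0954]
eef_rot: [0.295, -3.127, -0.001]
contact_force: [-2.1, 4.9, -2.7]
finger_gap: 0.0875
finger_force: 0.0
```

```bash
python3 -c "
from h import *
need(.031,.062,.092)"
```

```text
t 4.6 local [0.0318 0.0645 0.0954] tool y [-0.1872  0.9823  0.0006] turn 0.0025187402984419016 dtool [0.0025 0.0008 0.0034] q6 -1.8954504462381967 F [-2.0621  4.8628 -2.7291]
```

Scaled: 0.004 m is 0.16, 0.002 m is 0.08.

Request:
{"op": "inch_along", "data": {
  "motion": {"steps":[[0.08,0.16,0,0],[0.04,0.16,0,0],[0,0.16,0,0],[0,0,0,0]]}
}}

```text
t: 4.93
position: [0.5495, -0.0527, 0.0956]
eef_rot: [-0.295, 3.126, -0.001]
contact_force: [0.2, -1.0, 0.6]
finger_gap: 0.088
finger_force: 0.4
```

Run:
```python
from h import *
need(.031,.062,.092)
c=arm.camera("top");cv2.imwrite("pics/t3.png",cv2.resize(c["pixels"][145:295,260:430,::-1],(680,600),interpolation=3))
c=arm.camera("wrist");cv2.imwrite("pics/w3.png",c["pixels"][:,:,::-1])
```

```text
t 4.9333 local [0.0203 0.0621 0.0956] tool y [-0.1872  0.9823 -0.0006] turn 0.002584736769009055 dtool [ 0.0001 -0.0107  0.0036] q6 -1.8762387584542053 F [ 0.2131 -1.0254  0.5831]
```

View pics/w3.png

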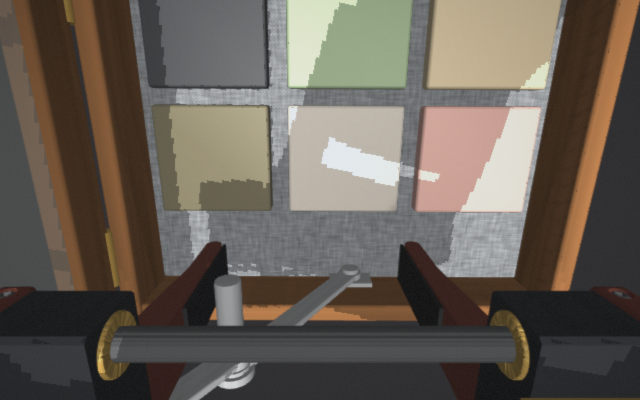

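The rear finger now touches the lug, tip at about (228,282). I'll push it forward about 26 mm more.

Scaled: 0.004 m is 0.16.

Request:
{"op": "inch_along", "data": {
  "motion": {"steps":[[0,0.16,0,0],[0,0.16,0,0],[0,0.16,0,0],[0,0.16,0,0],[0,0.16,0,0],[0,0.16,0,0],[0,0,0,0],[0,0,0,0]]}
}}

```text
t: 5.7
position: [0.544, -0.0289, 0.0944]
eef_rot: [0.296, -3.127, -0.001]
contact_force: [0.1, -1.0, -0.8]
finger_gap: 0.0875
finger_force: 0.0
```

Run:
```python
from h import *
need(-.006,.062,.092)
c=arm.camera("wrist");cv2.imwrite("pics/w4.png",c["pixels"][:,:,::-1])
```

```text
t 5.7 local [-0.0041  0.061   0.0944] tool y [-0.1875  0.9823  0.0007] turn 0.0028914665937116446 dtool [-0.001   0.0018  0.0024] q6 -1.83495073843562 F [ 0.0974 -1.0317 -0.7604]
```

View pics/w4.png

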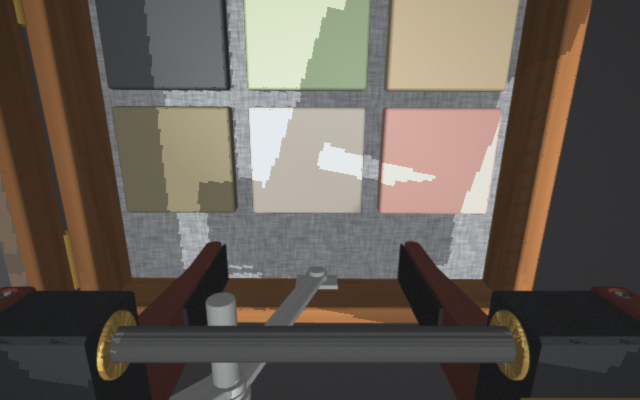

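The lug has followed the finger and risen; the geometry gives a knee angle of about 0.5. I'll push 4 mm more for margin, back off and rise.

Request:
{"op": "inch_along", "data": {
  "motion": {"steps":[[0,0.12,0,0],[0,0.12,0,0],[0,0,0,0],[0,-0.16,0,0],[0,0,-0.4,0],[0,0,-0.8,0],[0,0,-1.2,0],[0,0,-1.4,0]]}
}}

```text
t: 6.42
position: [0.5428, -0.0276, 0.1899]
eef_rot: [0.294, -3.124, -0.001]
contact_force: [0.9, 0.6, -0.4]
finger_gap: 0.0878
finger_force: 0.0
```

Request:
{"op": "inch_along", "data": {
  "motion": {"steps":[[0,0,-1.4,0],[0,0,-1.4,0],[0,0,-1.4,0],[0,0,-1.4,0],[0,0,-1.4,0],[0,0,-1.2,0],[0,0,0,0],[0,0,0,0]]}
}}

```text
t: 7.08
position: [0.5446, -0.0277, 0.3971]
eef_rot: [-0.295, 3.123, -0.001]
contact_force: [-0.2, -0.4, -1.0]
finger_gap: 0.0878
finger_force: 0.0
```

Run:
```python
from h import *
need(.17,0,.39)
for n in ("scene","top"):
    c=arm.camera(n);cv2.imwrite(f"pics/{n}5.png",c["pixels"][:,:,::-1])
a=cv2.imread("pics/scene5.png")[120:300,200:380];b=cv2.imread("pics/top5.png")[150:270,320:440]
cv2.imwrite("pics/c5.png",np.hstack([cv2.resize(a,(400,400),interpolation=3),cv2.resize(b,(400,400),interpolation=3)]))
```

```text
t 7.0833 local [-0.0052  0.0618  0.3971] tool y [-0.1869  0.9824 -0.001 ] turn 0.002274473383573117 dtool [ 0.0623 -0.1751  0.007 ] q6 -1.8315129986358933 F [-0.2313 -0.3777 -1.0166]
```

View pics/c5.png

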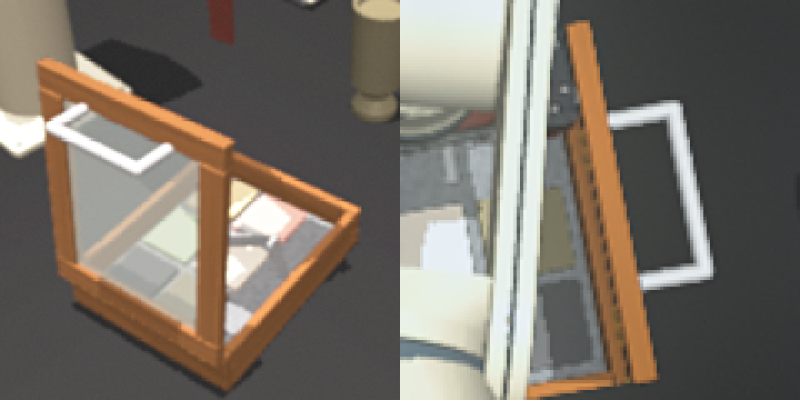

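The knee stays lifted and the lid has tilted slightly forward. Bar ends are at scene (224.8,177.2) and (261.7,195.2), and top (403.1,181.5) and (413,231.6).

Run:
```python
from h import *
t=arm.camera("top");s=arm.camera("scene")
h1=tri((t,(403.1,181.5)),(s,(261.7,195.2)));h2=tri((t,(413,231.6)),(s,(224.8,177.2)))
print(loc(h1[0]),loc(h2[0]),h1[1],h2[1])
m=loc((h1[0]+h2[0])/2);print(m)
for th in(1.38,1.42,1.46):
    print(th,.145-.26*np.cos(th)+.06*np.sin(th),.06+.26*np.sin(th)+.06*np.cos(th))
need(m[0],0,.39)
```

```text
[0.1728 0.0579 0.3266] [ 0.171  -0.0535  0.3217] [np.float64(0.001281328190074107), np.float64(0.0012813281900740324)] [np.float64(0.004302485102740364), np.float64(0.004302485102740384)]
[0.1719 0.0022 0.3242]
1.38 0.1546045956849046 0.3266603677746836
1.42 0.16526048359406487 0.3260629865361483
1.46 0.17588395905148058 0.32503996127623186
t 7.2833 local [-0.0056  0.0605  0.393 ] tool y [-0.187   0.9824  0.0009] turn 0.0023154955311874836 dtool [ 0.0609 -0.1774  0.0031] q6 -1.8313954780191635 F [ 0.3457 -0.0927 -0.8319]
```

Scaled: -0.03 m is -1.2, -0.027 m is -1.08.

Request:
{"op": "inch_along", "data": {
  "motion": {"steps":[[0.48,-1.2,0,0],[0.48,-1.2,0,0],[0.48,-1.2,0,0],[0.48,-1.2,0,0],[0.48,-1.2,0,0],[0.04,-1.08,0,0],[0,0,0,0],[0,0,0,0]]},
  "finger_gap": 0.034,
  "grip_n": 20
}}

```text
t: 7.95
position: [0.5167, -0.2136, 0.393]
eef_rot: [0.291, -3.125, -0.003]
contact_force: [-0.4, 0.4, 0.2]
finger_gap: 0.0381
finger_force: 0.0
```

Run:
```python
from h import *
need(.172,0,.307)
c=arm.camera("wrist");cv2.imwrite("pics/w6.png",c["pixels"][:,:,::-1])
for y in(.055,-.055):print(proj(c,W(.172,y,.325)))
```

```text
t 7.95 local [0.1724 0.0001 0.393 ] tool y [-0.1846  0.9828  0.0019] turn -6.735852779549134e-05 dtool [-0.0002  0.0002  0.086 ] q6 -2.17002988410551 F [-0.3842  0.4381  0.225 ]
[312.5947 287.1252]
[312.6331 137.6806]
```

View pics/w6.png

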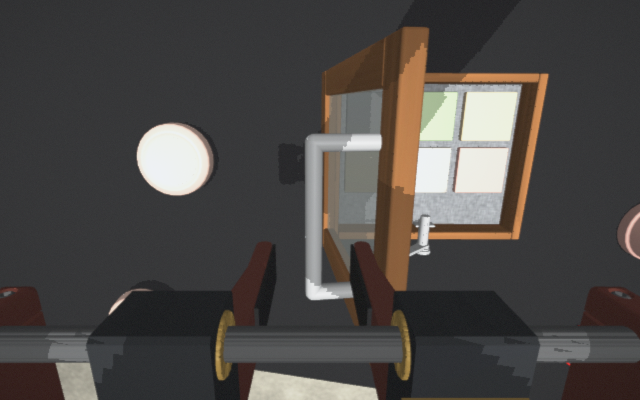

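The bar is at column 314, centred between the fingers and as predicted. The stay knee is up at (424,235). Next I'll go down and grip.

Scaled: 0.018 m is 0.72, 0.017 m is 0.68.

Request:
{"op": "inch_along", "data": {
  "motion": {"steps":[[0,0,0.64,0],[0,0,0.72,0],[0,0,0.72,0],[0,0,0.68,0],[0,0,0.68,0],[0,0,0,0],[0,0,0,0]]}
}}

```text
t: 8.58
position: [0.5169, -0.2114, 0.3079]
eef_rot: [0.297, -3.125, -0.002]
contact_force: [1.1, -1.1, 0.6]
finger_gap: 0.034
finger_force: 0.0
```

Request:
{"op": "inch_along", "data": {
  "motion": {"steps":[[0,0,0,0],[0,0,0,0],[0,0,0,0],[0,0,0,0],[0,0,0,0],[0,0,0,0]]},
  "finger_gap": 0.0,
  "grip_n": 25
}}

```text
t: 9.08
position: [0.5178, -0.2129, 0.3096]
eef_rot: [-0.295, 3.126, -0.001]
contact_force: [-0.8, 0.4, 4.8]
finger_gap: 0.0115
finger_force: 25.0
```

```bash
python3 -c "
from h import *
need(.172,0,.307)
s=arm.sense();x0,_,z0=loc(s['position']);z0+=.0187
r=np.hypot(x0-.145,z0-.06);a0=np.arctan2(z0-.06,.145-x0);print('r',r,'theta',a0-np.arctan2(.06,.26),s['finger_gap'])"
```

```text
t 9.0833 local [0.1719 0.0012 0.3096] tool y [-0.187   0.9824 -0.0006] turn 0.0022948083266007835 dtool [ 0.0012 -0.0001  0.0026] q6 -2.1704852203543754 F [-0.7544  0.4308  4.8259]
r 0.2696129102733048 theta 1.44390422434103 0.011450416133565585
```

Gripped, at lid angle 1.444. I'll work out the arc steps.

Add to h.py:
```python
def B(th): return np.array([.145-.26*np.cos(th)+.06*np.sin(th),.06+.26*np.sin(th)+.06*np.cos(th)])
def arc():
    s=arm.sense();p=loc(s["position"]);b=np.array([p[0],p[2]+.0187])
    th=np.arctan2(b[1]-.06,.145-b[0])-np.arctan2(.06,.26)
    n=(b-[.145,.06]);print("t",s["t"],"th",th,"r err",np.hypot(*n)-.2668,"y",p[1],"F",s["contact_force"],"gap",s["finger_gap"]);return th
```

```bash
python3 -c "
from h import *
th=arc()
g=1.444-.24*np.arange(7)
for a,b in zip(g,g[1:]):
    for u,v in((a,a-.12),(a-.12,b)):
        d=(B(v)-B(u))/4;print('%.3f->%.3f dy %.4f dz %.4f'%(u,v,-d[0],-d[1]))"
```

```text
t 9.0833 th 1.44390422434103 r err 0.002812910273304825 y 0.001225272853332172 F [-0.7544  0.4308  4.8259] gap 0.011450416133565585
1.444->1.324 dy 0.0080 dz -0.0003
1.324->1.204 dy 0.0080 dz 0.0006
1.204->1.084 dy 0.0078 dz 0.0016
1.084->0.964 dy 0.0076 dz 0.0025
0.964->0.844 dy 0.0072 dz 0.0034
0.844->0.724 dy 0.0068 dz 0.0042
0.724->0.604 dy 0.0062 dz 0.0050
0.604->0.484 dy 0.0056 dz 0.0057
0.484->0.364 dy 0.0048 dz 0.0064
0.364->0.244 dy 0.0040 dz 0.0069
0.244->0.124 dy 0.0032 dz 0.0073
0.124->0.004 dy 0.0023 dz 0.0077
```

Scaled: 0.008 m is 0.32, 0.004 m is 0.16.

Request:
{"op": "inch_along", "data": {
  "motion": {"steps":[[0,0.16,0,0],[0,0.32,0,0],[0,0.32,0,0],[0,0.32,0,0],[0,0.32,0,0],[0,0.32,0.04,0],[0,0.32,0.04,0],[0,0.32,0.04,0]]}
}}

```text
t: 9.75
position: [0.507, -0.1543, 0.3078]
eef_rot: [-0.295, 3.125, -0.003]
contact_force: [-2.7, 0.4, 12.2]
finger_gap: 0.0113
finger_force: 25.0
```

```bash
python3 -c "
from h import *
arc()"
```

```text
t 9.75 th 1.2218221836155838 r err 0.001698567463717715 y 0.0015011280527788386 F [-2.6828  0.4256 12.2433] gap 0.011344484585879134
```

Scaled: 0.002 m is 0.08, -0.001 m is -0.04.

Request:
{"op": "inch_along", "data": {
  "motion": {"steps":[[0,0.32,-0.04,0],[0,0.32,0.04,0],[0,0.32,0.04,0],[0,0.32,0.06,0],[0,0.32,0.08,0],[0,0.3,0.08,0],[0,0.3,0.1,0],[0,0.3,0.12,0]]}
}}

```text
t: 10.42
position: [0.4954, -0.0923, 0.2935]
eef_rot: [-0.295, 3.125, -0.001]
contact_force: [4.7, -0.2, -1.0]
finger_gap: 0.0115
finger_force: 25.0
```

```bash
python3 -c "
from h import *
arc()"
```

```text
t 10.4167 th 0.9810899086557372 r err 0.0029682508756355697 y 0.0015481491890511467 F [ 4.6827 -0.1942 -1.0334] gap 0.011492074111554722
```

Scaled: 0.0074 m is 0.296, 0.0073 m is 0.292.

Request:
{"op": "inch_along", "data": {
  "motion": {"steps":[[0,0.296,0.12,0],[0,0.292,0.128,0],[0,0.288,0.136,0],[0,0.288,0.144,0],[0,0.28,0.16,0],[0,0.272,0.168,0],[0,0.268,0.172,0],[0,0.26,0.18,0]]}
}}

```text
t: 11.08
position: [0.485, -0.0367, 0.2638]
eef_rot: [-0.295, 3.125, -0.0]
contact_force: [6.0, 2.8, 0.8]
finger_gap: 0.0111
finger_force: 25.0
```

```bash
python3 -c "
from h import *
arc()"
```

```text
t 11.0833 th 0.7436513688397056 r err 0.00282932933531993 y 0.0015544765816465828 F [6.0037 2.799  0.809 ] gap 0.011136920544517556
```

Request:
{"op": "inch_along", "data": {
  "motion": {"steps":[[0,0.256,0.192,0],[0,0.252,0.2,0],[0,0.248,0.2,0],[0,0.24,0.208,0],[0,0.232,0.22,0],[0,0.224,0.228,0],[0,0.216,0.232,0],[0,0.208,0.24,0]]}
}}

```text
t: 11.75
position: [0.4763, 0.0096, 0.2208]
eef_rot: [-0.294, 3.125, 0.001]
contact_force: [5.3, 4.6, 0.8]
finger_gap: 0.0112
finger_force: 25.0
```

```bash
python3 -c "
from h import *
arc()"
```

```text
t 11.75 th 0.5060249173753405 r err 0.0015057596200597212 y 0.0015795183782058805 F [5.3223 4.6129 0.8134] gap 0.011158142159994198
```

Request:
{"op": "inch_along", "data": {
  "motion": {"steps":[[0,0.2,0.248,0],[0,0.192,0.256,0],[0,0.188,0.26,0],[0,0.18,0.264,0],[0,0.168,0.272,0],[0,0.16,0.276,0],[0,0,0,0]]}
}}

```text
t: 12.33
position: [0.4711, 0.0378, 0.1809]
eef_rot: [-0.294, 3.125, 0.005]
contact_force: [5.5, 10.1, 1.2]
finger_gap: 0.0114
finger_force: 25.0
```

```bash
python3 -c "
from h import *
th=arc()
s=arm.sense();print(loc(s['position'])[[0,2]]+[0,.0187],B(0),B(.05))"
```

```text
t 12.3333 th 0.32245021492458137 r err 0.0006102886010793118 y 0.001652482480570494 F [ 5.4893 10.0845  1.1961] gap 0.011426859282229388
[-0.0831  0.1996] [-0.115  0.12 ] [-0.1117  0.1329]
```

Scaled: 0.007 m is 0.28, 0.003 m is 0.12.

Request:
{"op": "inch_along", "data": {
  "motion": {"steps":[[0,0.18,0.272,0],[0,0.18,0.28,0],[0,0.16,0.284,0],[0,0.16,0.288,0],[0,0.144,0.292,0],[0,0.132,0.292,0],[0,0.12,0.296,0],[0,0,0,0]]}
}}

```text
t: 13.0
position: [0.4665, 0.0617, 0.1302]
eef_rot: [-0.296, 3.125, -0.002]
contact_force: [9.1, -4.8, -6.5]
finger_gap: 0.0111
finger_force: 25.0
```

```bash
python3 -c "
from h import *
th=arc()
s=arm.sense();print(loc(s['position'])[[0,2]]+[0,.0187],B(0),B(th))"
```

```text
t 13.0 th 0.11168937506761015 r err 0.000805019543424268 y 0.0015703774492260172 F [ 9.1059 -4.7503 -6.5449] gap 0.01107838353142713
[-0.1074  0.1489] [-0.115  0.12 ] [-0.1067  0.1486]
```

Request:
{"op": "inch_along", "data": {
  "motion": {"steps":[[0,0.04,0.16,0],[0,0.04,0.16,0],[0,0.04,0.16,0],[0,0.04,0.16,0],[0,0.032,0.16,0],[0,0.024,0.12,0],[0,0.016,0.08,0],[0,0,0,0]]}
}}

```text
t: 13.67
position: [0.4652, 0.0685, 0.106]
eef_rot: [-0.294, 3.125, 0.001]
contact_force: [4.4, 5.8, -3.1]
finger_gap: 0.011
finger_force: 25.0
```

```bash
python3 -c "
from h import *
th=arc()
s=arm.sense();print(loc(s['position'])[[0,2]]+[0,.0187],B(0),B(th))"
```

```text
t 13.6667 th 0.017691468579264763 r err 0.0005010059889493101 y 0.001576177298564077 F [ 4.379   5.7608 -3.1208] gap 0.01102074191578353
[-0.1144  0.1247] [-0.115  0.12 ] [-0.1139  0.1246]
```

Scaled: 0.001 m is 0.04, 0.0005 m is 0.02.

Request:
{"op": "inch_along", "data": {
  "motion": {"steps":[[0,0.02,0.04,0],[0,0,0.04,0],[0,0,0.04,0],[0,0,0.04,0],[0,0,0.04,0],[0,0,0,0],[0,0,0,0]]}
}}

```text
t: 14.25
position: [0.4652, 0.0693, 0.1022]
eef_rot: [-0.294, 3.125, 0.002]
contact_force: [1.2, 6.9, 10.3]
finger_gap: 0.0112
finger_force: 25.0
```

```bash
python3 -c "
from h import *
arc()"
```

```text
t 14.25 th 0.0030825247797333644 r err 0.0004085689289373695 y 0.0016615164829133628 F [ 1.226   6.9324 10.3218] gap 0.011240280111771098
```

Upward force has risen to 10 N, so the lid is resting on the rim. One more small press to confirm, then release.

Scaled: 0.001 m is 0.04.

Request:
{"op": "inch_along", "data": {
  "motion": {"steps":[[0,0,0.04,0],[0,0,0,0],[0,0,0,0]]}
}}

```text
t: 14.5
position: [0.4652, 0.0693, 0.102]
eef_rot: [-0.294, 3.125, 0.002]
contact_force: [-2.8, 6.5, 22.6]
finger_gap: 0.0113
finger_force: 25.0
```

Request:
{"op": "inch_along", "data": {
  "motion": {"steps":[[0,0,0,0],[0,0,0,0],[0,0,0,0],[0,0,0,0]]},
  "finger_gap": 0.04
}}

```text
t: 14.83
position: [0.4632, 0.0679, 0.0996]
eef_rot: [0.295, -3.126, 0.0]
contact_force: [0.0, -0.1, 0.3]
finger_gap: 0.0344
finger_force: 0.0
```

Request:
{"op": "inch_along", "data": {
  "motion": {"steps":[[0,0,-0.4,0],[0,0,-0.8,0],[0,0,-1.2,0],[0,0,-1.2,0],[0,0,-1.2,0],[0,0,-1.2,0],[0,0,0,0],[0,0,0,0]]}
}}

```text
t: 15.5
position: [0.4647, 0.0681, 0.2519]
eef_rot: [-0.295, 3.124, 0.0]
contact_force: [-0.4, -0.2, -0.3]
finger_gap: 0.0401
finger_force: 0.0
```

Run:
```python
from h import *
a=arm.camera("scene")["pixels"][:,:,::-1];b=arm.camera("top")["pixels"][:,:,::-1]
cv2.imwrite("pics/end.png",np.vstack([cv2.resize(a[130:380,150:550],(480,300)),cv2.resize(b[70:320,130:530],(480,300))]))
```

```text
(no output)
```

View pics/end.png

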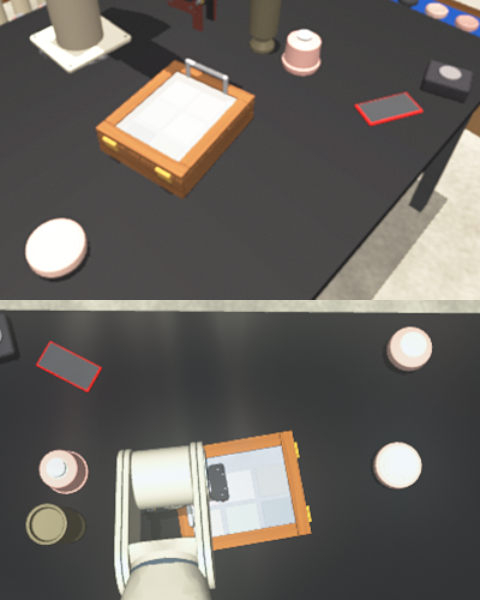

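The end view shows the lid flat on the case, the gripper clear above it, and the tumbler, jar and bowl where they were.

```bash
python3 -c "
from station import arm
print(arm.finish_job())"
```

```text
the job is handed in; nothing more can be done
None
```

The job is handed in at about 15.6 s: I lifted the stay's knee past centre with the lid still upright, brought the lid down in the grip until it was shut, then let go and backed clear; the tumbler, jar and bowl were not touched.

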